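# Open the canvas clamp

## Task

Open the canvas clamp on the table: press down the steel release tab on its sliding jaw and, keeping the tab down, push the jaw back along its bar, away from the little canvas, until it stands against the end stop. Then let go of the tab so that it springs up. Only press and push: leave the little canvas lying in the clamp, and the cups, paint jars, phone and palette around it, where they are.

Things in the scene. Friction and masses are not known exactly. Their poses are not given: they have to be found in the camera images.
- clamp: Fixed canvas clamp: pale wooden bed 420 x 130 x 18 mm, toothed aluminium bar 26 mm wide along its middle (top at 30 mm). Origin: middle of the bed's underside, on the table. x axis: along the bar, the way the jaw is pushed back; z up. Wooden fixed jaw at x -200 to -180 mm, wooden end stop (70 mm wide) at x +180 to +200 mm, both 52 mm high. Place and yaw vary.
- jaw (a joint): Sliding jaw on the bar, m, growing along the clamp's +x; 0 nearest the canvas (starts 0 to 0.07), 0.15 hard on the end stop. Black carriage 120 mm long, wooden face (90 mm wide, 53 mm high) towards the canvas, upright push wall across it. The ratchet stops it going back (up to 8 mm play) unless the tab is down; then about 3 N friction plus 12 N per m/s; stays where left.
- release (a joint): Release tab's angle, rad: 0 up (locked), 0.25 fully down; jaw free above about 0.14. Steel rocker, hinged 34 mm behind the front of the push wall, passing under it. Sprung: at point tab about 1.5 N starts it and 4 N holds it fully down, right at the wall 2 N and 6 N. Resting on a tooth it may stand at up to 0.12 untouched.
- tab (a point): Place to press: middle of the open top of the release tab, over the bar, height 54 mm when up; moves with the jaw. Tab 36 mm wide, open from above from 22 mm before this point (canvas side) to 16 mm after it, where the push wall begins. Full travel here 12 mm down, jaw free after 7 mm; right at the wall 8.5 and 5 mm. Press here, then push on the wall while pressing.
- wall (a point): Middle of the upper edge of the jaw's push wall, on the face towards the tab and canvas, height 94 mm. Wall 68 mm wide, 14 mm thick, from height 62 to 94 mm: the face to push on, in the clamp's +x direction, with the finger still on the tab below.
- canvas: Small painted canvas, 80 (along the bar) x 100 x 14 mm, 90 g, loose, lying on the clamp next to the fixed jaw. Origin: centre of its underside, at height 30 mm. To be left alone.
- coffee: Paper coffee cup with lid, 118 mm high, 86 mm wide; loose, to be left alone. Origin: centre of its underside, on the table.
- brush_cup: Red plastic cup holding paint brushes, cup 105 mm high and 88 mm wide, brushes up to 190 mm high; loose, to be left alone. Origin: centre of its underside, on the table.
- paint0: Small paint jar, 44 mm wide, 52 mm high, on the robot's side of the clamp; loose, to be left alone. Origin: centre of its underside, on the table.
- paint1: Small paint jar like the other, beyond the clamp; loose, to be left alone. Origin: centre of its underside, on the table.
- paint2: Third small paint jar like the others, beyond the clamp; loose, to be left alone. Origin: centre of its underside, on the table.
- phone: Mobile phone lying flat, 75 x 150 x 9 mm; loose, to be left alone. Origin: centre of its underside, on the table.
- palette: White paint palette tray, 150 x 210 x 16 mm; loose, to be left alone. Origin: centre of its underside, on the table.

How it is judged (in metres and radians):
On the way, in this order (a step that is already met when the one before it is completed fails the run):
1. the release tab is pressed down (value of joint release above 0.125 rad), for 0.1 s.
2. the jaw is pushed back against the end stop (value of joint jaw above 0.144 m), for 0.1 s.
At the end, for the whole second after the job is handed in: The jaw rests within 6 mm of the end stop, the release tab has sprung up (below 0.06 rad), the canvas lies within 15 mm and every other thing within 30 mm of where it was (value of joint jaw above 0.144 m and value of joint release below 0.06 rad and velocity of joint jaw below 0.01 m/s and linear speed of canvas below 0.02 m/s and distance of canvas from where it was at the start of the episode below 0.015 m and distance of each of coffee, brush_cup, paint0, paint1, paint2, phone, palette from where it was at the start of the episode below 0.03 m); the robot touches nothing.
It fails at once if the little canvas is lifted or shoved (distance of canvas from where it was at the start of the episode above 0.015 m or height (world z) of canvas above 0.04 m).
It fails at once if a bystander is carried, tipped or pushed away (distance of any of coffee, brush_cup, paint0, paint1, paint2, phone, palette from where it was at the start of the episode above 0.03 m or angle between any of coffee, brush_cup, paint0, paint1, paint2, phone, palette's own z axis and vertical above 0.4 rad).
It also fails if it takes over 40 s, if anything falls off the work surface, if the arm or the gripper's body presses on something with over 40 N, if the wrist force passes 120 N, or if a joint passes its speed limit or range.

## Robot

A 6-joint arm with a two-finger parallel gripper is mounted at the origin on the work surface. World frame = base frame: x ahead of the robot, y to its left, z up, the work surface at z = 0. Lengths are in m, angles in degrees, forces in N, time in s.
With the tool pointing down it reaches from about 0.275 to 0.875 m from the base axis. Payload 12.5 kg.
Tool frame: the origin (TCP) lies between the finger pads; the fingertips stand robot.tip_extent ahead of it and the grasp point (between the pads) lies 3 mm ahead of it (robot.tip_extent is the distance from the TCP to the fingertips, in m); z points along the fingers, y is the line along which they close (so a half turn about z gives the same grasp; the last joint's range is limited). The gripper opens to 85 mm and grips with 20 to 120 N. Pads are 22 mm wide; open, the fingers measure 114 mm over their backs; the gripper's body (76 mm by 85 mm) begins 54 mm behind the grasp point. The pads swing forward as they close: fully open they stand 13 mm farther back than shut.
Start: joints at [-73.086, 20.094, 94.641, -0, 65.266, -4.847], TCP at [0.204, -0.511, 0.229] pointing down, gripper open.
Joint ranges: [-157.81, 157.81], [-45, 120.19], [0.68, 151.7], [-89.99, 269.99], [4.06, 180], [-164.3, 164.3]. Speed limits (degrees/s): [127.2, 127.2, 159.86, 180, 180, 180].

## Interface

Orientations are given as [roll, pitch, yaw] about the fixed x, y, z axes, in that order (R = Rz(yaw) Ry(pitch) Rx(roll)).
In Python, from workcell import robot gives the robot as it stands. The module is installed in compiled form; this text tells all that it offers.
- The arm moves only by the tool jog_arm, never from a script. Its argument "series" is one flat list of numbers, 7 for each row, row after row: the shift along the world's x, y, z in m, then the turn, a rotation vector about the world's x, y, z in degrees, then the opening, from 0 (shut) to 1 (fully open). In form: [tx, ty, tz, ax, ay, az, jaw, tx, ty, tz, ax, ay, az, jaw, ...]. A call has 1 to 20 rows; each row shifts and turns the commanded pose from where the row before left it; what a row does not reach is not made up. A row lasts 1/8 s, in which the tool goes at most 62.5 mm and 10.7 degrees, less where a joint would pass 70% of its speed; a pose out of reach is approached as far as the arm can. A call is refused whole if a number of a shift passes 0.0625 or a number of a turn 10.7, either way. A call with a gripper value outside its range is refused whole. The fingers move at their own pace and stop on an object; the grip force is fixed at half the most. Time passes only in rows, so rows that do not move let the fingers close. It gives the time, the measured TCP pose, the force, the opening and the grip force at its end, in the units of the state.
- robot.read_state(): the state, without advancing time (a new reading comes with each control period).
- robot.read_camera(name): name is "scene" or "side" or "wrist"; returns a dict with "img" (384x512x3 uint8, red, green, blue), "range_z" (384x512 float32, m along the optical axis (not along the pixel's ray), 0 where there is no reading), "camera_matrix" (3x3 intrinsics, pixels), "world_to_cam" (4x4, takes a point from world to camera coordinates). Camera axes: x right, y down, z forward; pixel columns grow to the right and rows downward; lengths in m; the calibration is good to about 2 mm. A picture is of the moment at which its call begins.
- robot.sign_off(): hands the job in; it is judged then, once.
The state is a dict: "time": time; "joint_positions": joint angles; "dq": joint speeds; "joint_torque": joint torques, N m; "eef_pos": TCP position; "tcp_rot": TCP orientation; "contact_force": force on the tool from outside, world axes, zero at the start; "ft_torque": the same for the moment, N m; "grip_width": opening from 0.0 (shut) to 1.0 (fully open); "finger_force": force on a finger pad.
Only numpy, scipy, OpenCV 4.12 (cv2) and the standard library are available. Lean on these libraries where they do the work, as an engineer would, in place of code of your own. Each camera call takes 0.05 s, during which the arm holds its last target. There are 200 camera calls.

## Working session

There is one attempt and no reset: what is moved stays moved. The work goes in short steps, Python scripts to look and compute and a tool call to move; the robot and the scene stay as the last step left them, time stands still between calls to the robot, and variables do not carry over. Pictures are saved under pics/ and viewed, at most 10 in all, crops included, and the job is handed in when it is done.

Besides the shell and the picture viewer there is one more tool, called after "Call:" by a JSON object that holds its "name" and its "arguments". jog_arm: Moves the arm, as the interface text tells. Its arguments: {"type":"object","properties":{"series":{"type":"array","items":{"type":"number"}}},"required":["series"]}

```bash
mkdir -p pics; cat > h.py <<'E'
from workcell import robot
import numpy as np, cv2
def snap(name, f):
    c=robot.read_camera(name); cv2.imwrite(f'pics/{f}.png',c['img'][:,:,::-1]); np.savez(f'pics/{f}.npz',**c); return c
def cloud(c):
    K=np.array(c['camera_matrix']);T=np.array(c['world_to_cam']);z=np.array(c['range_z'])
    v,u=np.mgrid[:z.shape[0],:z.shape[1]]
    P=np.stack([(u-K[0,2])/K[0,0]*z,(v-K[1,2])/K[1,1]*z,z],-1)
    W=(P-T[:3,3])@T[:3,:3]; W[z==0]=np.nan; return W
E
python3 - <<'E'
from h import *
a=snap('scene','s0');b=snap('side','d0')
import cv2
cv2.imwrite('pics/both.png',cv2.resize(np.vstack([a['img'],b['img']])[:,:,::-1],(400,600))) if 0 else None
s=robot.read_state();print(s,robot.tip_extent)
for c in(a,b):print(np.linalg.inv(c['world_to_cam'])[:3,3])
E
```

```text
{'time': 0.1, 'joint_positions': array([-7.30864549e+01,  2.01205311e+01,  9.46726072e+01, -1.23394136e-03,
        6.52658148e+01, -4.84562434e+00]), 'dq': array([ 0.01825585, -0.07961076, -0.09368133, -0.02166426, -0.01975406,
        0.14674082]), 'joint_torque': array([ 9.78080570e-04, -5.06833112e+01, -2.91877073e+01, -5.42977887e-05,
        2.69180062e-03,  7.13853382e-06]), 'eef_pos': array([ 0.20383516, -0.51051552,  0.22892362]), 'tcp_rot': array([-1.79941163e+02, -3.86364784e-03,  2.17596843e+01]), 'contact_force': array([ 0.00080393, -0.75713155,  0.03444511]), 'ft_torque': array([0.01567769, 0.01275377, 0.01616082]), 'finger_force': 0.0, 'grip_width': 0.9992642840104429} 0.022
[ 1.32587281 -0.03755536  0.55204039]
[ 0.48933145 -0.53565104  0.79393461]
```

View pics/s0.png

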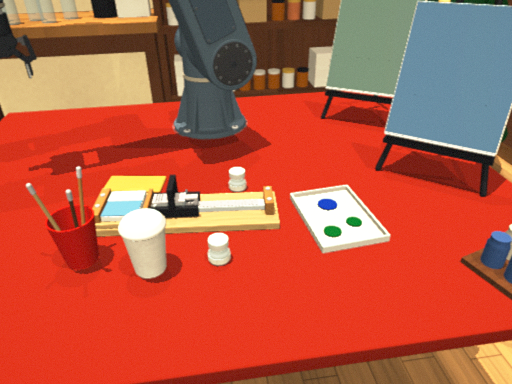

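View pics/d0.png

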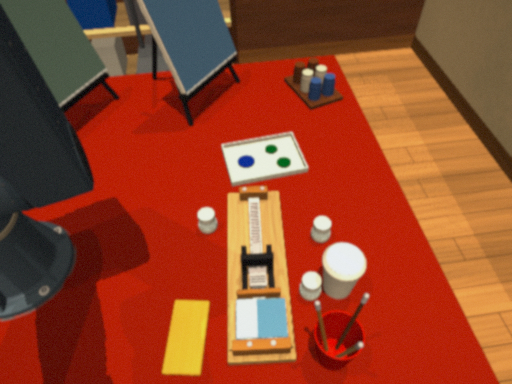

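The scene view shows the clamp (95–280, 180–230), with the jaw near (175, 200) and the end stop at (270, 200). In the side view the bar runs from the fixed jaw (262, 345) to the end stop (253, 190), with the push wall near (258, 252) and the tab at (258, 275). The cups stand on the far side (+x).

```bash
python3 - <<'E'
from h import *
L=[]
for f in('s0','d0'):
    c=np.load(f'pics/{f}.npz');W=cloud(c);im=c['img'];L.append((W,im))
W,im=L[1]
for p in[(253,190),(262,345),(258,250),(258,275),(205,215),(321,225),(311,283),(344,260),(340,330)]:print(p,W[p[1],p[0]].round(3))
pts=W[185:365,222:300].reshape(-1,3);m=(pts[:,2]>.011)&(pts[:,2]<.025)
r=cv2.minAreaRect(pts[m][:,:2].astype(np.float32));print('bed',r)
for W,im in L:
    q=W.reshape(-1,3);col=im.reshape(-1,3)
    c0=np.array(r[0]);
    d=q[:,:2]-c0;near=(np.linalg.norm(d,axis=1)<.23)
    k=near&(q[:,2]>.085)&(q[:,2]<.1)&(col.max(1)<70)
    print('wall top',k.sum(),q[k].mean(0),q[k].min(0),q[k].max(0))
    k=near&(q[:,2]>.04)&(q[:,2]<.062)
    np.set_printoptions(suppress=True)
    if k.sum():print(cv2.minAreaRect(q[k][:,:2].astype(np.float32)))
E
```

```text
(253, 190) [0.56  0.101 0.053]
(262, 345) [ 0.524 -0.277  0.055]
(258, 250) [ 0.547 -0.073  0.055]
(258, 275) [ 0.538 -0.133  0.055]
(205, 215) [0.439 0.041 0.054]
(321, 225) [ 0.699 -0.028  0.052]
(311, 283) [ 0.642 -0.169  0.056]
(344, 260) [ 0.704 -0.161  0.119]
(340, 330) [ 0.676 -0.268  0.043]
bed ((0.5424458384513855, -0.08396603167057037), (0.42138487100601196, 0.12933215498924255), 84.30291748046875)
wall top 93 [ 0.55037855 -0.11080202  0.09209216] [ 0.51470301 -0.11904134  0.08502538] [ 0.57686656 -0.10414652  0.09608935]
((0.5885623693466187, -0.09053933620452881), (0.2898591458797455, 0.42284953594207764), 8.18928337097168)
wall top 210 [ 0.53937869 -0.11400056  0.09343175] [ 0.50833353 -0.12075604  0.08532446] [ 0.56943364 -0.10313765  0.09834774]
((0.5865113735198975, -0.0890074074268341), (0.289193719625473, 0.4276488423347473), 8.322976112365723)
```

Call:
{"name": "jog_arm", "arguments": {"series": [0.033, 0.036, 0, 0, 0, 6.25, 0, 0.033, 0.036, 0, 0, 0, 6.25, 0, 0.033, 0.036, 0, 0, 0, 6.25, 0, 0.033, 0.036, 0, 0, 0, 6.25, 0, 0.033, 0.036, 0, 0, 0, 6.25, 0, 0.033, 0.036, 0, 0, 0, 6.25, 0, 0.033, 0.036, 0, 0, 0, 6.25, 0, 0.033, 0.036, 0, 0, 0, 6.25, 0, 0.033, 0.036, 0, 0, 0, 6.25, 0, 0.033, 0.036, 0, 0, 0, 6.25, 0, 0, 0, 0, 0, 0, 0, 0]}}

```text
time: 1.48
eef_pos: [0.5351, -0.1486, 0.2289]
tcp_rot: [-180.0, -0.0, 84.5]
contact_force: [-0.6, 0.3, 0.2]
grip_width: -0.002
finger_force: 0.0
```

```bash
python3 - <<'E'
from h import *
w=snap('wrist','w1');s=robot.read_state();print(s['eef_pos'],s['tcp_rot'],s['contact_force'],s['grip_width'])
o=np.array([.5424,-.084]);t=np.radians(84.3);u=np.array([np.cos(t),np.sin(t)]);n=np.array([-u[1],u[0]])
for nm,f in(('w','w1'),('d','d0'),('s','s0')):
    W=cloud(np.load(f'pics/{f}.npz')).reshape(-1,3);d=W[:,:2]-o;a=d@u;b=d@n
    k=(abs(b)<.04)&(abs(a)<.12)&(W[:,2]>.088)&(W[:,2]<.1)
    if k.sum():print(nm,'wall',k.sum(),np.percentile(a[k],[2,50,98]),np.percentile(b[k],[2,50,98]))
    k=(abs(b)<.04)&(a>.17)&(a<.21)&(W[:,2]>.048)&(W[:,2]<.056)
    if k.sum():print(nm,'stop',k.sum(),np.percentile(a[k],[2,50,98]),np.percentile(b[k],[2,50,98]))
    k=(abs(b)<.008)&(a>-.12)&(a<.05)
    for lo in np.arange(-.12,.05,.01):
        j=k&(a>=lo)&(a<lo+.01)
        if j.sum():print(nm,round(lo,3),np.percentile(W[j,2],[5,50,95]).round(3))if nm!='s' else 0
E
```

```text
[ 0.53415461 -0.1498497   0.22884531] [-1.79943258e+02 -6.69942210e-03  8.43616462e+01] [0.56872829 0.2598354  0.0493103 ] -0.003108201994111617
w wall 1126 [-0.03553051 -0.02774403 -0.02159686] [-0.0320791   0.00018669  0.03234012]
w -0.12 [0.046 0.047 0.049]
w -0.11 [0.046 0.047 0.048]
w -0.1 [0.031 0.037 0.045]
w -0.09 [0.032 0.054 0.055]
w -0.08 [0.054 0.281 0.288]
w -0.07 [0.054 0.27  0.298]
w -0.06 [0.24  0.288 0.318]
w -0.05 [0.069 0.311 0.323]
w -0.04 [0.093 0.095 0.097]
w -0.03 [0.055 0.095 0.096]
w -0.02 [0.054 0.055 0.057]
w -0.01 [0.054 0.056 0.057]
w -0.0 [0.055 0.056 0.057]
w 0.01 [0.055 0.056 0.057]
w 0.02 [0.032 0.056 0.057]
w 0.03 [0.032 0.034 0.036]
w 0.04 [0.032 0.034 0.035]
d wall 246 [-0.03434288 -0.02870135 -0.02015167] [-0.03226539  0.00022552  0.03289556]
d stop 193 [0.17896359 0.18621161 0.19949744] [-0.03238027  0.0005992   0.0348075 ]
d -0.12 [0.046 0.048 0.049]
d -0.11 [0.045 0.047 0.05 ]
d -0.1 [0.032 0.047 0.048]
d -0.09 [0.031 0.05  0.056]
d -0.08 [0.051 0.054 0.056]
d -0.07 [0.03  0.053 0.056]
d -0.06 [0.053 0.055 0.057]
d -0.05 [0.053 0.054 0.056]
d -0.04 [0.053 0.075 0.096]
d -0.03 [0.053 0.095 0.097]
d -0.02 [0.093 0.093 0.093]
d -0.0 [0.055 0.056 0.058]
d 0.01 [0.054 0.056 0.058]
d 0.02 [0.055 0.056 0.058]
d 0.04 [0.031 0.033 0.035]
s wall 119 [-0.03497204 -0.02785379 -0.0215718 ] [-0.03458271 -0.00400724  0.03183095]
s stop 155 [0.17799026 0.18735983 0.19711024] [-0.03560126 -0.0048496   0.03297386]
```

View pics/w1.png

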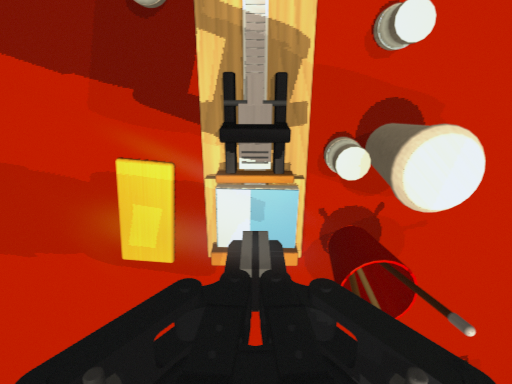

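The wrist view shows the wall bar at (255, 132), the open tab at (255, 158), and clear space around them. The jaw is close to 0, so it needs about 150 mm of push. Descending now.

Call:
{"name": "jog_arm", "arguments": {"series": [0.003, 0.015, 0, 0, 0, 0, 0, 0, 0, -0.04, 0, 0, 0, 0, 0, 0, -0.04, 0, 0, 0, 0, 0, 0, -0.04, 0, 0, 0, 0, 0, 0, -0.022, 0, 0, 0, 0, 0, 0, 0, 0, 0, 0, 0]}}

```text
time: 2.28
eef_pos: [0.5357, -0.1357, 0.0863]
tcp_rot: [-179.8, -0.0, 84.2]
contact_force: [-0.1, 0.6, -0.6]
grip_width: -0.0
finger_force: 0.0
```

```bash
python3 - <<'E'
from h import *
w=snap('side','d2');s=robot.read_state();print(s['eef_pos'],s['tcp_rot'],s['contact_force'])
cv2.imwrite('pics/d2c.png',cv2.resize(w['img'][180:380,160:380,::-1],None,fx=2.7,fy=2.7))
E
```

```text
[ 0.53659435 -0.13591713  0.08757348] [-1.79960096e+02 -1.00409194e-02  8.41920637e+01] [-0.44949524  0.92650192  0.74418281]
```

View pics/d2c.png

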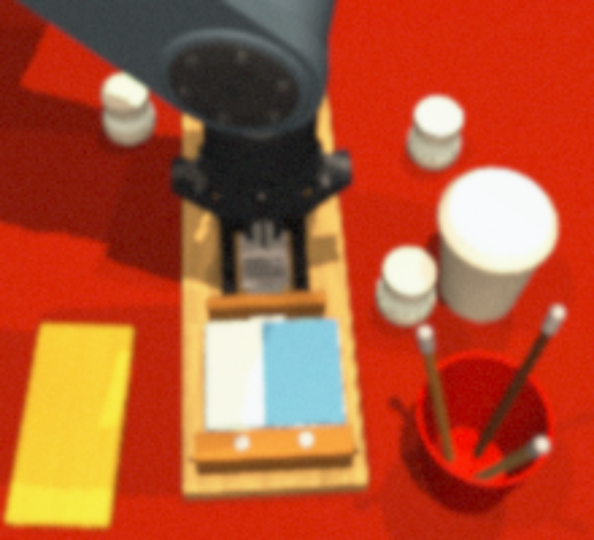

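The crop shows the shut fingers at (263, 230), centred across the tab and in front of the wall. Pressing now.

Call:
{"name": "jog_arm", "arguments": {"series": [0, 0, -0.01, 0, 0, 0, 0, 0, 0, -0.005, 0, 0, 0, 0, 0, 0, -0.004, 0, 0, 0, 0, 0, 0, 0, 0, 0, 0, 0, 0, 0, 0, 0, 0, 0, 0]}}

```text
time: 2.95
eef_pos: [0.537, -0.1358, 0.0686]
tcp_rot: [180.0, 0.0, 84.3]
contact_force: [-0.2, 0.0, -0.4]
grip_width: -0.0
finger_force: 0.0
```

Call:
{"name": "jog_arm", "arguments": {"series": [0, 0, -0.002, 0, 0, 0, 0, 0, 0, 0, 0, 0, 0, 0]}}

```text
time: 3.2
eef_pos: [0.5369, -0.1358, 0.0663]
tcp_rot: [-180.0, -0.0, 84.3]
contact_force: [-0.4, -0.8, -0.0]
grip_width: 0.002
finger_force: 0.0
```

```bash
python3 - <<'E'
from h import *
w=snap('scene','s3');s=robot.read_state();print(s['eef_pos'],s['contact_force'],robot.tip_extent)
cv2.imwrite('pics/s3c.png',cv2.resize(w['img'][130:250,80:300,::-1],None,fx=3.5,fy=3.5,interpolation=cv2.INTER_CUBIC))
E
```

```text
[ 0.53690004 -0.13578754  0.06634715] [ 0.15870084  0.63627894 -0.70474658] 0.022
```

View pics/s3c.png

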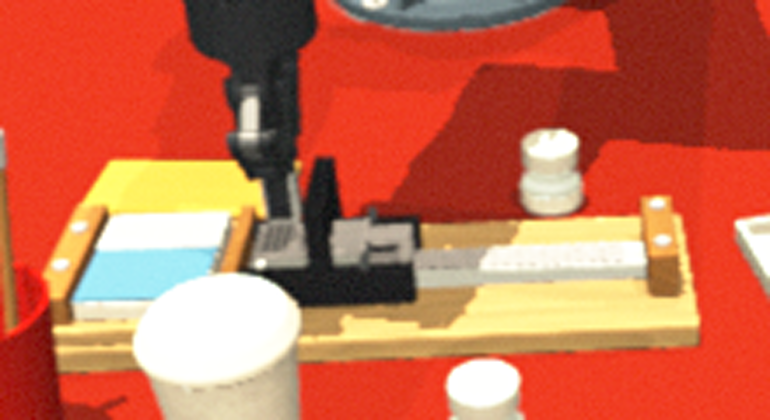

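The crop shows the finger's lower end at about (285, 220), at the far edge of the tab's top (255–305, 222–268). It may still be above the tab, so I'll check it by projection and depth.

```bash
python3 - <<'E'
from h import *
c=np.load('pics/s3.npz');W=cloud(c);K=c['camera_matrix'];T=c['world_to_cam']
for z in(.0443,.054,.06,.07):
  for dx in(0,.0145):
    p=T[:3,:3]@np.array([.5369+dx,-.1358,z])+T[:3,3];q=K@p;q=q[:2]/q[2];print(z,dx,((q-[80,130])*3.5).round())
for v in range(178,210,2):print(v,(v-130)*3.5,W[v,162].round(3),W[v,158].round(3))
E
```

```text
0.0443 0 [288. 246.]
0.0443 0.0145 [287. 258.]
0.054 0 [286. 233.]
0.054 0.0145 [285. 246.]
0.06 0 [285. 226.]
0.06 0.0145 [284. 238.]
0.07 0 [283. 212.]
0.07 0.0145 [282. 225.]
178 168.0 [ 0.565 -0.126  0.118] [ 0.58  -0.132  0.128]
180 175.0 [ 0.547 -0.128  0.103] [ 0.571 -0.134  0.118]
182 182.0 [ 0.546 -0.129  0.097] [ 0.542 -0.138  0.096]
184 189.0 [ 0.546 -0.13   0.093] [ 0.55  -0.138  0.096]
186 196.0 [ 0.547 -0.13   0.088] [ 0.551 -0.138  0.092]
188 203.0 [ 0.55  -0.131  0.084] [ 0.552 -0.139  0.087]
190 210.0 [ 0.552 -0.131  0.081] [ 0.55  -0.14   0.081]
192 217.0 [ 0.546 -0.133  0.072] [ 0.548 -0.141  0.074]
194 224.0 [ 0.524 -0.136  0.053] [ 0.522 -0.145  0.053]
196 231.0 [ 0.533 -0.136  0.053] [ 0.533 -0.144  0.054]
198 238.0 [ 0.544 -0.135  0.055] [ 0.54  -0.144  0.053]
200 245.0 [ 0.551 -0.135  0.054] [ 0.548 -0.144  0.053]
202 252.0 [ 0.556 -0.135  0.052] [ 0.554 -0.144  0.052]
204 259.0 [ 0.53  -0.139  0.029] [ 0.529 -0.148  0.03 ]
206 266.0 [ 0.561 -0.136  0.045] [ 0.561 -0.144  0.046]
208 273.0 [ 0.568 -0.135  0.044] [ 0.57  -0.144  0.047]
```

```bash
python3 - <<'E'
from h import *
o=np.array([.5424,-.084]);t=np.radians(84.3);u=np.array([np.cos(t),np.sin(t)]);n=np.array([-u[1],u[0]])
W0=cloud(np.load('pics/s0.npz'))
for f,z in(('s3',.0663),('d2',.0875)):
    c=np.load(f'pics/{f}.npz');W=cloud(c);im=c['img'];W0=cloud(np.load('pics/%s.npz'%('s0' if f[0]=='s' else 'd0')))
    d=W[...,:2]-o;a=d@u+.051;b=d@n
    ch=np.linalg.norm(W-W0,axis=-1)>.02
    k=ch&(abs(a)<.07)&(abs(b)<.07)&(W[...,2]>.058)&(W[...,2]<.3)
    print(f,'z rel TCP by a bin')
    for lo in np.arange(-.07,.07,.01):
        j=k&(a>=lo)&(a<lo+.01)
        if j.sum()>3:print(round(lo,2),j.sum(),(np.sort(W[j][:,2])[[0,2,len(W[j])//10]]-z).round(3),'b',np.percentile(b[j],[2,98]).round(3))
E
```

```text
s3 z rel TCP by a bin
-0.07 8 [0.222 0.228 0.222] b [-0.019 -0.005]
-0.06 18 [0.223 0.225 0.224] b [-0.023 -0.007]
-0.05 23 [0.197 0.208 0.208] b [-0.019  0.002]
-0.04 121 [0.134 0.136 0.148] b [-0.031 -0.002]
-0.03 214 [0.096 0.105 0.139] b [-0.037 -0.012]
-0.02 326 [0.004 0.005 0.083] b [-0.061 -0.007]
-0.01 482 [0.002 0.003 0.037] b [-0.062 -0.012]
0.0 607 [0.001 0.003 0.031] b [-0.061  0.003]
0.01 458 [0.046 0.047 0.072] b [-0.052  0.015]
0.02 298 [0.13  0.131 0.142] b [-0.036 -0.009]
0.03 224 [0.129 0.133 0.143] b [-0.036  0.006]
0.04 14 [0.226 0.227 0.227] b [-0.046 -0.035]
0.05 35 [0.221 0.221 0.222] b [-0.043 -0.008]
0.06 12 [0.222 0.225 0.224] b [-0.016  0.01 ]
d2 z rel TCP by a bin
-0.04 434 [0.132 0.132 0.139] b [-0.02   0.021]
-0.03 198 [0.103 0.132 0.139] b [-0.031  0.032]
-0.02 685 [0.006 0.01  0.048] b [-0.054  0.055]
-0.01 410 [0.007 0.008 0.028] b [-0.057  0.059]
0.0 172 [0.038 0.039 0.055] b [-0.059  0.06 ]
0.01 12 [0.092 0.093 0.093] b [-0.06   0.059]
```

The tips actually sit about 3 mm above the reported TCP, so the tab hasn't been touched yet. I'll keep going down and watch the force.

Call:
{"name": "jog_arm", "arguments": {"series": [0, 0, -0.007, 0, 0, 0, 0, 0, 0, -0.004, 0, 0, 0, 0, 0, 0, 0, 0, 0, 0, 0]}}

```text
time: 3.62
eef_pos: [0.5366, -0.1357, 0.0549]
tcp_rot: [-179.9, -0.0, 84.3]
contact_force: [1.7, 0.4, -0.3]
grip_width: -0.003
finger_force: 0.0
```

Call:
{"name": "jog_arm", "arguments": {"series": [0, 0, -0.004, 0, 0, 0, 0, 0, 0, 0, 0, 0, 0, 0]}}

```text
time: 3.88
eef_pos: [0.537, -0.1358, 0.0513]
tcp_rot: [180.0, 0.0, 84.3]
contact_force: [-1.0, -0.3, 0.7]
grip_width: -0.001
finger_force: 0.3
```

Call:
{"name": "jog_arm", "arguments": {"series": [0, 0, -0.003, 0, 0, 0, 0, 0, 0, 0, 0, 0, 0, 0]}}

```text
time: 4.12
eef_pos: [0.5371, -0.1359, 0.0484]
tcp_rot: [180.0, 0.0, 84.3]
contact_force: [-0.5, -0.4, 2.5]
grip_width: 0.001
finger_force: 1.2
```

Call:
{"name": "jog_arm", "arguments": {"series": [0, 0, -0.003, 0, 0, 0, 0, 0, 0, -0.0025, 0, 0, 0, 0, 0, 0, 0, 0, 0, 0, 0]}}

```text
time: 4.5
eef_pos: [0.537, -0.1357, 0.0428]
tcp_rot: [180.0, -0.0, 84.3]
contact_force: [0.9, 0.7, 4.5]
grip_width: -0.003
finger_force: 1.8
```

```bash
python3 - <<'E'
from h import *
w=snap('scene','s4');s=robot.read_state();print(s['eef_pos'],s['contact_force'])
cv2.imwrite('pics/s4c.png',cv2.resize(w['img'][150:230,120:280,::-1],None,fx=4.5,fy=4.5,interpolation=cv2.INTER_CUBIC))
E
```

```text
[ 0.53704543 -0.13570227  0.04289383] [0.02091974 0.78753458 4.32464804]
```

View pics/s4c.png

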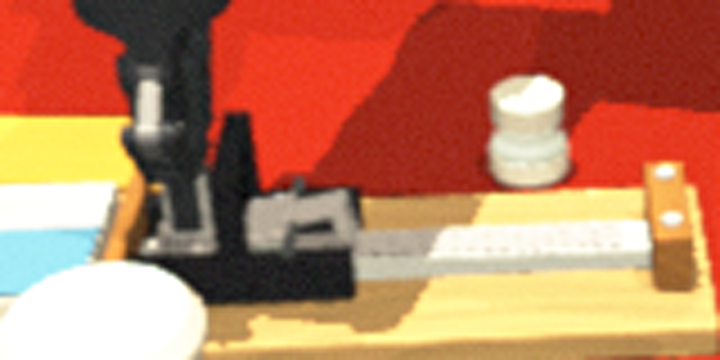

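The tab is pushed down under the finger at (190, 245), with the wall just ahead at (235, 150). Pushing along +x of the clamp.

Call:
{"name": "jog_arm", "arguments": {"series": [0.0003, 0.003, 0, 0, 0, 0, 0, 0.0003, 0.003, 0, 0, 0, 0, 0, 0.0005, 0.005, 0, 0, 0, 0, 0, 0.0005, 0.005, 0, 0, 0, 0, 0, 0.0008, 0.008, 0, 0, 0, 0, 0, 0.0008, 0.008, 0, 0, 0, 0, 0, 0.0008, 0.008, 0, 0, 0, 0, 0, 0, 0, 0, 0, 0, 0, 0]}}

```text
time: 5.55
eef_pos: [0.541, -0.0948, 0.0429]
tcp_rot: [-180.0, -0.0, 84.3]
contact_force: [2.1, 1.3, 4.1]
grip_width: -0.001
finger_force: 1.8
```

Call:
{"name": "jog_arm", "arguments": {"series": [0.001, 0.01, 0, 0, 0, 0, 0, 0.001, 0.01, 0, 0, 0, 0, 0, 0.001, 0.01, 0, 0, 0, 0, 0, 0.001, 0.01, 0, 0, 0, 0, 0, 0.001, 0.01, 0, 0, 0, 0, 0, 0.001, 0.01, 0, 0, 0, 0, 0, 0.001, 0.01, 0, 0, 0, 0, 0, 0.001, 0.01, 0, 0, 0, 0, 0, 0.001, 0.01, 0, 0, 0, 0, 0, 0.0005, 0.005, 0, 0, 0, 0, 0, 0.0005, 0.005, 0, 0, 0, 0, 0, 0, 0, 0, 0, 0, 0, 0]}}

```text
time: 7.05
eef_pos: [0.5509, 0.0048, 0.0429]
tcp_rot: [-180.0, -0.0, 84.3]
contact_force: [1.1, 1.5, 3.2]
grip_width: 0.001
finger_force: 1.9
```

```bash
python3 - <<'E'
from h import *
w=snap('scene','s5');s=robot.read_state();print(s['eef_pos'],s['contact_force'])
cv2.imwrite('pics/s5c.png',cv2.resize(w['img'][150:240,120:300,::-1],None,fx=4.4,fy=4.4,interpolation=cv2.INTER_CUBIC))
E
```

```text
[0.55093792 0.00464501 0.04291823] [-0.78185719  1.60019726  3.60908407]
```

View pics/s5c.png

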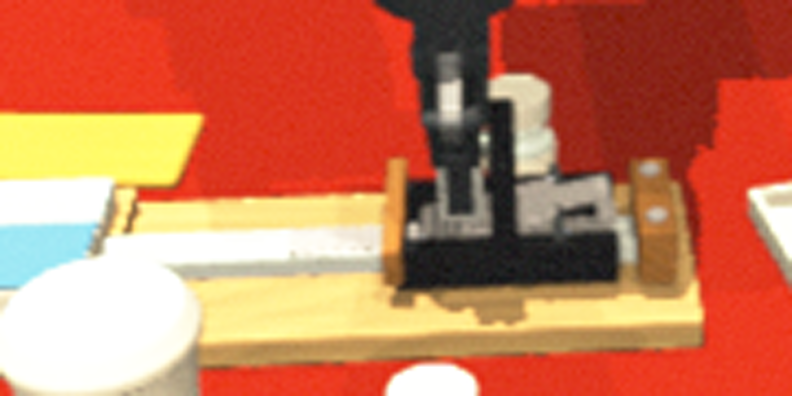

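The carriage's back end (615, 260) is about 10 mm short of the end stop (640, 240). I'll creep on until the force rises.

Call:
{"name": "jog_arm", "arguments": {"series": [0.0004, 0.004, 0, 0, 0, 0, 0, 0.0004, 0.004, 0, 0, 0, 0, 0, 0, 0, 0, 0, 0, 0, 0]}}

```text
time: 7.48
eef_pos: [0.5517, 0.0125, 0.0429]
tcp_rot: [180.0, -0.0, 84.3]
contact_force: [-0.2, -1.3, 4.7]
grip_width: -0.002
finger_force: 2.0
```

Call:
{"name": "jog_arm", "arguments": {"series": [0.0002, 0.002, 0, 0, 0, 0, 0, 0.0002, 0.002, 0, 0, 0, 0, 0, 0, 0, 0, 0, 0, 0, 0]}}

```text
time: 7.85
eef_pos: [0.5521, 0.0157, 0.0429]
tcp_rot: [-180.0, 0.0, 84.3]
contact_force: [-0.6, -8.5, 4.1]
grip_width: 0.004
finger_force: 2.3
```

Hard stop felt (8.5 N). I'll press slightly more, then ease off, lift and retreat upward.

Call:
{"name": "jog_arm", "arguments": {"series": [0.0001, 0.001, 0, 0, 0, 0, 0, 0, 0, 0, 0, 0, 0, 0, 0, 0, 0, 0, 0, 0, 0]}}

```text
time: 8.22
eef_pos: [0.5521, 0.0158, 0.0429]
tcp_rot: [-180.0, 0.1, 84.3]
contact_force: [-3.3, -15.5, 4.1]
grip_width: 0.001
finger_force: 2.3
```

Call:
{"name": "jog_arm", "arguments": {"series": [-0.0001, -0.0014, 0, 0, 0, 0, 0, 0, 0, 0.004, 0, 0, 0, 0, 0, 0, 0.006, 0, 0, 0, 0, 0, 0, 0.01, 0, 0, 0, 0, -0.0005, -0.005, 0.02, 0, 0, 0, 0, 0, 0, 0.04, 0, 0, 0, 0, 0, 0, 0.05, 0, 0, 0, 0, 0, 0, 0.05, 0, 0, 0, 0, -0.03, -0.05, 0, 0, 0, 0, 0, -0.03, -0.05, 0, 0, 0, 0, 0, 0, 0, 0, 0, 0, 0, 0]}}

```text
time: 9.6
eef_pos: [0.4901, -0.0911, 0.2236]
tcp_rot: [180.0, -0.0, 84.1]
contact_force: [0.3, 0.8, 0.8]
grip_width: 0.001
finger_force: 0.0
```

```bash
python3 - <<'E'
from h import *
w=snap('scene','s6');snap('side','d6');s=robot.read_state();print(s['time'],s['eef_pos'],s['contact_force'])
o=np.array([.5424,-.084]);t=np.radians(84.3);u=np.array([np.cos(t),np.sin(t)]);n=np.array([-u[1],u[0]])
for f in('s6','d6'):
    W=cloud(np.load(f'pics/{f}.npz')).reshape(-1,3);d=W[:,:2]-o;a=d@u;b=d@n
    k=(abs(b)<.04)&(abs(a)<.16)&(W[:,2]>.088)&(W[:,2]<.1);print(f,k.sum(),np.percentile(a[k],[2,50,98]))
    k=(abs(b)<.014)&(a>.079)&(a<.108)&(W[:,2]<.07);print('tab z',k.sum(),np.percentile(W[k,2],[10,50,90]) if k.any() else '')
cv2.imwrite('pics/s6c.png',cv2.resize(w['img'][130:280,40:300,::-1],None,fx=3,fy=3,interpolation=cv2.INTER_CUBIC))
E
```

```text
9.7 [ 0.49164753 -0.08907592  0.22339326] [ 0.05966847  0.4442309  -0.19028332]
s6 109 [0.11284658 0.11962323 0.12638046]
tab z 116 [0.03143839 0.05356333 0.05500207]
d6 188 [0.11379604 0.11874119 0.12857223]
tab z 141 [0.03315806 0.05571212 0.05765762]
```

View pics/s6c.png

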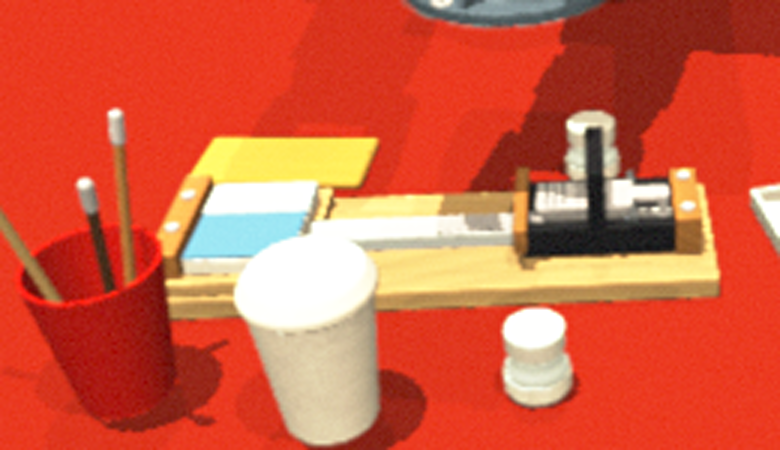

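The carriage stands against the end stop (around x = 675). The tab is back up at 54 mm, and the canvas and the other things are where they were.

```bash
python3 -c "
from workcell import robot
print(robot.sign_off())"
```

```text
the job is handed in; nothing more can be done
None
```

I pushed the jaw back against the end stop with the tab held down, the tab has sprung back up to about 54 mm, and the canvas and other things look unmoved in the last picture; the job is handed in, with no verdict shown.

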